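# Seat a clay brick on the measuring board and close the jaw on it

### The job

Get the excavated clay brick ready for its length to be read on the measuring board: with the fingertips push it along the board, never picking it up, until it sits flush in the corner against both the long aluminium fence and the blue end stop. Only after that, push the green sliding jaw along until it touches the free end of the brick, and leave both there. Leave the small dark pot, the tape measure and the jar where they stand.

Things in the scene. Friction and masses are not known exactly. Their poses are not given: they have to be found in the camera images.
- board: Fixed grey measuring board, 170 mm (x) by 440 mm (y), top face 12 mm above the table. Origin: centre of underside. Aluminium fence along its +x edge (far from the robot): inner face at x = +60 mm, top 42 mm above the table. Blue stop at its +y end (the left): inner face at y = +190 mm, top 52 mm above the table. Dark scale ticks along the -x edge. Yaw within 0.25 rad.
- brick_center (a point): Centre of the loose terracotta brick, 60 mm (x) by 110 mm (y) by 45 mm high, 0.3 to 0.6 kg, pattern on top. Lies flat on the board between stop and jaw, its axes within 0.3 rad of the board's. Seated in the corner its centre is at x = +30, y = +135 mm in the board's frame, 34.5 mm above the table, axes parallel to the board's.
- jaw (a joint): Travel of the green sliding jaw along the board in m, 0 to 0.25, growing towards the stop (board +y). Its front (aluminium) face is at y = -0.130 + value in the board's frame. About 2 N of friction; stays where it is left. Starts at 0 to 0.03; about 0.21 when it touches the seated brick.
- jaw_face (a point): Point on the front face of the green jaw, at x = +30 mm in the board's frame, 34.5 mm above the table; axes as the board's. The jaw is an upright block 100 mm wide (board x from -45 to +55 mm), 24 mm thick behind this face (towards board -y), top 63 mm above the table; its back is a plain upright face.
- pot: Dark clay pot, 68 mm across, 65 mm high, loose; origin at the centre of its underside. To be left alone.
- tape: Yellow tape measure, 62 by 34 by 57 mm high, loose; origin at the centre of its underside. To be left alone.
- jar: Small sample jar with white cap, 52 mm across, 60 mm high, loose; origin at the centre of its underside. To be left alone.
Not all that is in view belongs to the job. Of the things shaped like the part that bears brick_center, the terracotta one is meant.

How it is judged:
By the outcome, as a careful person would: the job done as asked, in the order asked, and still so for the second after the job is handed in, with the robot touching nothing.
It also fails if it takes over 67 s, if anything falls off the work surface, if the arm or the gripper's body presses on something with over 40 N, if the wrist force passes 120 N, or if a joint passes its speed limit or range.

### The arm

A 6-joint arm with a two-finger parallel gripper is mounted at the origin on the work surface. World frame = base frame: x ahead of the robot, y to its left, z up, the work surface at z = 0. Lengths are in m, angles in rad, forces in N, time in s.
With the tool pointing down it reaches from about 0.25 to 0.775 m from the base axis. Payload 4 kg.
Tool frame: the origin (TCP) lies at the very end of the fingers, on their centre line; the grasp point (between the pads) lies 19 mm behind it; z points along the fingers, y is the line along which they close (so a half turn about z gives the same grasp; the last joint's range is limited). The gripper opens to 94 mm and grips with 3 to 60 N. Pads are 16 mm wide; open, the fingers measure 119 mm over their backs; the gripper's body (75 mm by 177 mm) begins 78 mm behind the grasp point.
Start: joints at [1.077, 0.087, 1.371, -0, 1.684, -0.103], TCP at [0.21, 0.509, 0.206] pointing down, gripper open.
Joint ranges: [-3.1, 3.1], [-0.76, 2.03], [0.27, 2.55], [-1.08, 4.22], [0.17, 2.65], [-2.57, 2.57]. Speed limits (rad/s): [2.79, 2.79, 3.14, 3.14, 3.14, 3.14].

### API

Orientations are given as [roll, pitch, yaw] about the fixed x, y, z axes, in that order (R = Rz(yaw) Ry(pitch) Rx(roll)).
In Python, from bench import robot, vision gives the robot as it stands.
- The arm moves only by the shell command python3 -m crank 'ROWS'. ROWS is JSON, a list of rows, each a list of 3 entries, a list of its own where there are three numbers: the closure, from 0 (fully open) to 1 (shut), then the shift along the tool's x, y, z in m, then the turn, a rotation vector about the tool's x, y, z in degrees. A call has 1 to 8 rows; each row shifts and turns the commanded pose from where the row before left it, along the tool's axes as they then stand; what a row does not reach is not made up. A row lasts 1/10 s, in which the tool goes at most 50 mm and 8.59 degrees, less where a joint would pass 70% of its speed; a pose out of reach is approached as far as the arm can. A call with a gripper value outside its range is refused whole. The fingers move at their own pace and stop on an object; the grip force is fixed at half the most. Time passes only in rows, so rows that do not move let the fingers close. It gives the time, the measured TCP pose, the force, the opening and the grip force at its end, in the units of the state.
- robot.get_obs(): the state, without advancing time (a new reading comes with each control period).
- vision.snapshot(name): name is "side" or "top" or "wrist"; returns a dict with "color" (480x640x3 uint8, red, green, blue), "z_map" (480x640 float32, m along the optical axis (not along the pixel's ray), 0 where there is no reading), "fx", "fy", "cx", "cy" (pixels), "R" (3x3) and "t" (3): a world point X has camera coordinates R X + t. Camera axes: x right, y down, z forward; pixel columns grow to the right and rows downward; lengths in m; the calibration is good to about 2 mm. A picture is of the moment at which its call begins.
- robot.close_job(): hands the job in; it is judged then, once.
The state is a dict: "time": time; "joint_positions": joint angles; "qvel": joint speeds; "joint_torque": joint torques, N m; "tool_pos": TCP position; "ee_rot": TCP orientation; "wrist_force": force on the tool from outside, world axes, zero at the start; "wrist_torque": the same for the moment, N m; "width": finger opening in m; "finger_force": force on a finger pad.
Only numpy, scipy, OpenCV 4.12 (cv2) and the standard library are available. Lean on these libraries where they do the work, as an engineer would, in place of code of your own. Each camera call takes 0.05 s, during which the arm holds its last target. There are 200 camera calls.

## Working session

There is one attempt and no reset: what is moved stays moved. The work goes in short steps, Python scripts to look and compute and a shell command to move; the robot and the scene stay as the last step left them, time stands still between calls to the robot, and variables do not carry over. Pictures are saved under pics/ and viewed, at most 10 in all, crops included, and the job is handed in when it is done.

```bash
mkdir -p pics; ls; python3 - <<'E'
from bench import robot, vision
import cv2,numpy as np
o=robot.get_obs();print({k:np.round(v,3) for k,v in o.items()})
for n in("top","side"):
    s=vision.snapshot(n);cv2.imwrite(f"pics/{n}0.png",s["color"][:,:,::-1]);np.savez(f"{n}0.npz",**s)
    print(n,s["fx"],s["cx"],s["cy"],np.round(s["R"],3).tolist(),np.round(s["t"],3))
E
```

```text
pics
{'time': np.float64(0.0), 'joint_positions': array([ 1.077,  0.088,  1.372,  0.   ,  1.684, -0.103]), 'qvel': array([ 0.001,  0.002, -0.001,  0.001,  0.   , -0.001]), 'joint_torque': array([ 1.0000e-03, -3.4016e+01, -3.0244e+01,  7.2000e-02,  3.2000e-02,
       -0.0000e+00]), 'tool_pos': array([0.209, 0.508, 0.204]), 'ee_rot': array([-3.139, -0.   ,  2.751]), 'wrist_force': array([-0.407, -0.327,  0.154]), 'wrist_torque': array([ 0.028, -0.041,  0.032]), 'finger_force': np.float64(0.0), 'width': np.float64(0.094)}
top 478.5292018868824 317.25911275753793 230.92847997792094 [[-0.027, -1.0, 0.004], [-0.977, 0.026, -0.213], [0.212, -0.01, -0.977]] [0.081 0.59  0.842]
side 597.7698156195625 320.7016928669344 228.69751497250252 [[-0.978, -0.209, 0.004], [-0.107, 0.484, -0.869], [0.179, -0.85, -0.496]] [0.595 0.087 1.069]
```

View pics/top0.png

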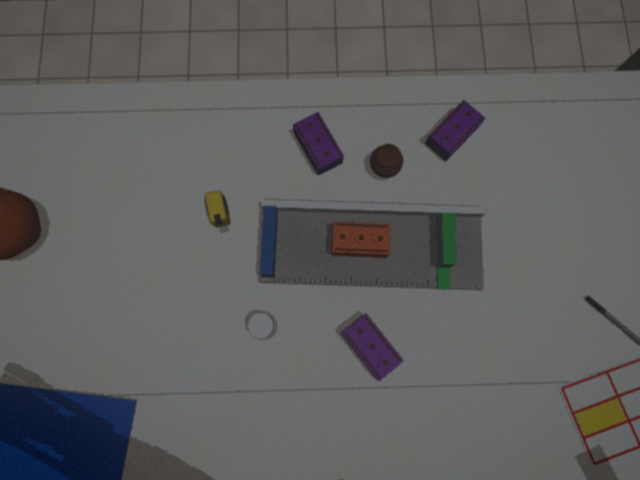

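View pics/side0.png

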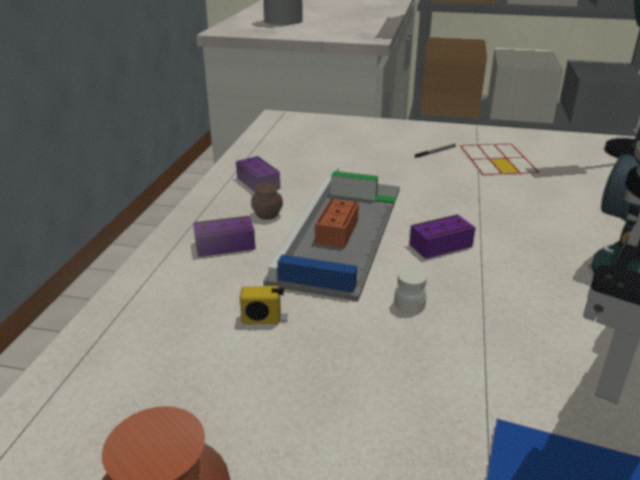

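The top picture shows these candidates for the brick: terracotta on the board at (361,239), and purple ones at (318,143), (455,130) and (372,347). By the description I choose the terracotta one at (361,239). The jaw is at (448,240), stop (268,241), pot (387,160), tape (217,208) and jar (260,325). The side view agrees, with the brick at (337,222), the jaw at (354,186) and the stop at (317,273).

```bash
cat > h.py <<'E'
import numpy as np,cv2
def world(s,uv,z=None):
    """pixels -> world; on plane z if given, else with depth"""
    uv=np.atleast_2d(np.asarray(uv,float)); r=np.c_[(uv[:,0]-s["cx"])/s["fx"],(uv[:,1]-s["cy"])/s["fy"],np.ones(len(uv))]
    c=-s["R"].T@s["t"]; d=r@s["R"]
    k=(z-c[2])/d[:,2] if z is not None else s["z_map"][uv[:,1].astype(int),uv[:,0].astype(int)]
    return c+d*np.reshape(k,(-1,1))
def proj(s,X):
    p=np.atleast_2d(X)@s["R"].T+s["t"]; return np.c_[p[:,0]/p[:,2]*s["fx"]+s["cx"],p[:,1]/p[:,2]*s["fy"]+s["cy"]]
def toppts(s,lo,hi,zl,zh,box):
    """world points of pixels within HSV range and height range in box u0,v0,u1,v1"""
    h=cv2.cvtColor(s["color"],cv2.COLOR_RGB2HSV); m=cv2.inRange(h,lo,hi)>0
    v,u=np.nonzero(m); k=(u>=box[0])&(u<box[2])&(v>=box[1])&(v<box[3]); uv=np.c_[u,v][k]
    P=world(s,uv); return P[(P[:,2]>zl)&(P[:,2]<zh)]
def rect(P):
    (c,sz,a)=cv2.minAreaRect((P[:,:2]*1000).astype(np.float32)); return np.round(c,1),np.round(sz,1),round(a,2)
E
python3 - <<'E'
import numpy as np,cv2
from h import *
s=dict(np.load("top0.npz"))
print("brick",rect(toppts(s,(0,80,60),(18,255,255),.05,.064,(320,210,400,265))))
print("stop",rect(toppts(s,(105,80,30),(125,255,255),.045,.06,(250,195,285,285))))
print("jaw",rect(toppts(s,(40,80,30),(85,255,255),.057,.07,(430,200,465,295))))
P=world(s,[(u,v) for u in range(262,484) for v in range(196,222)]);Q=P[(P[:,2]>.036)&(P[:,2]<.048)];print("fence",rect(Q),len(Q))
for n,b in dict(pot=(365,140,410,180),tape=(200,185,235,230),jar=(242,305,280,345)).items():
    P=world(s,[(u,v) for u in range(b[0],b[2]) for v in range(b[1],b[3])]);P=P[P[:,2]>.03];print(n,rect(P),P[:,2].max())
c=s["color"][190:300,250:490,::-1];cv2.imwrite("pics/crop0.png",cv2.resize(cv2.convertScaleAbs(c,alpha=1.6),None,fx=3.3,fy=3.3,interpolation=2))
E
```

```text
brick (array([579. , -18.3]), array([109.8,  59.3]), 85.9)
stop (array([580.9, 159.3]), array([ 25. , 133.6]), 86.7)
jaw (array([ 572.4, -183.5]), array([25. , 97.8]), 86.7)
fence (array([630.3, -44.3]), array([434.5,  45. ]), 86.55) 1752
pot (array([577.3, -22.1]), array([ 65.5, 397.8]), 70.87) 0.9474561231881179
tape (array([532.6, 185.8]), array([343.2,  48.4]), 32.13) 0.9474561231881179
jar (array([404.9, 139.1]), array([121. ,  48.6]), 63.9) 0.9474561231881179
```

View pics/crop0.png

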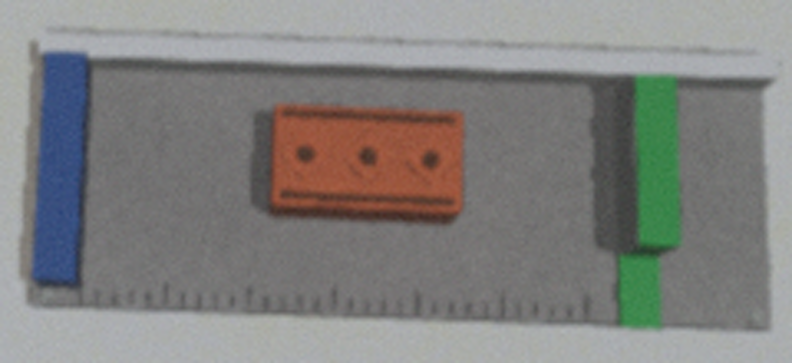

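The crop shows the terracotta brick with three holes, clear of the fence, the stop (60,165) and the jaw (655,165). The board yaw is about -3.3°, its origin about (575.5,-43.4) mm, and the brick sits at about (2,25) mm in the board frame. First I align the tool and move above the near side of the brick.

```bash
python3 -m crank '[[0.36,[0,0,0],[0,0,-8]],[0.36,[0,0,0],[0,0,-8]],[0.36,[0,0,0],[0,0,-3.1]],[0.36,[-26,-39,0],[0,0,0]]]' 2>&1 | tail -5; python3 - <<'E'
from bench import robot
o=robot.get_obs();print(o["time"],o["tool_pos"],o["ee_rot"],o["width"])
E
```

```text
tool_pos: [0.2329, 0.4675, 0.2038]
ee_rot: [-3.141, -0.002, 3.091]
wrist_force: [0.5, 0.4, 0.1]
width: 0.0654
finger_force: 0.0
0.5 [0.23290759 0.46752785 0.20383932] [-3.14121187e+00 -2.35773217e-03  3.09135555e+00] 0.06541502749394447
```

Shifts are in metres. My row was clipped to 50 mm, which was harmless; I continue in metres.

```bash
python3 -m crank '[[0.36,[-0.026,-0.0387,0],[0,0,0]],[0.36,[-0.026,-0.0387,0],[0,0,0]],[0.36,[-0.026,-0.0387,0],[0,0,0]],[0.36,[-0.026,-0.0387,0],[0,0,0]],[0.36,[-0.026,-0.0387,0],[0,0,0]],[0.36,[-0.026,-0.0387,0],[0,0,0]],[0.36,[-0.026,-0.0387,0],[0,0,0]],[0.36,[-0.026,-0.0387,0],[0,0,0]]]' >/dev/null;  python3 -m crank '[[0.36,[-0.026,-0.0387,0],[0,0,0]],[0.36,[-0.026,-0.0387,0],[0,0,0]],[0.36,[-0.026,-0.0387,0],[0,0,0]],[0.36,[-0.026,-0.0387,0],[0,0,0]],[0.36,[0,0,0],[0,0,0]],[0.36,[0,0,0],[0,0,0]]]'
cat > m.py <<'E'
from bench import robot
import numpy as np
o=robot.get_obs(); p=np.array(o["tool_pos"])*1000; a=np.radians(-3.3); d=p[:2]-[575.5,-43.4]
print("t",round(o["time"],2),"board xy",np.round([d@[np.cos(a),np.sin(a)],d@[-np.sin(a),np.cos(a)]],1),"z",round(p[2],1),"yaw",np.degrees(o["ee_rot"]).round(2),"F",np.round(o["wrist_force"],1),"w",round(o["width"],4))
E
python3 m.py
```

```text
time: 1.9
tool_pos: [0.5194, -0.0167, 0.2045]
ee_rot: [3.141, -0.002, 3.082]
wrist_force: [0.5, -0.1, -0.3]
width: 0.0602
finger_force: 0.0
t 1.9 board xy [-57.6  23.4] z 204.5 yaw [ 1.7995e+02 -1.3000e-01  1.7659e+02] F [ 0.5 -0.1 -0.3] w 0.0602
```

```bash
python3 -m crank '[[0.36,[0,0.002,0.04],[0,0,0]],[0.36,[0,0,0.05],[0,0,0]],[0.36,[0,0,0.05],[0,0,0]],[0.36,[0,0,0.03],[0,0,0]],[0.36,[0,0,0.01],[0,0,0]],[0.36,[0,0,0],[0,0,0]]]' >/dev/null; python3 m.py;  python3 -m crank '[[0.36,[-0.01,0,0],[0,0,0]],[0.36,[-0.01,0,0],[0,0,0]],[0.36,[-0.007,0,0],[0,0,0]],[0.36,[-0.005,0,0],[0,0,0]],[0.36,[-0.005,0,0],[0,0,0]],[0.36,[-0.005,0,0],[0,0,0]],[0.36,[-0.004,0,0],[0,0,0]],[0.36,[0,0,0],[0,0,0]]]'>/dev/null; python3 m.py
```

```text
t 2.5 board xy [-58.9  27.3] z 24.4 yaw [ 1.7997e+02 -1.7000e-01  1.7681e+02] F [0.3 0.2 1.1] w 0.06
t 3.3 board xy [-10.4  25.9] z 25.4 yaw [1.800e+02 8.000e-02 1.767e+02] F [-1.6  0.7  1. ] w 0.0602
```

```bash
python3 -m crank '[[0.36,[-0.002,0,0],[0,0,0]],[0.36,[0,0,0],[0,0,0]]]'>/dev/null; python3 m.py;python3 -m crank '[[0.36,[-0.0015,0,0],[0,0,0]],[0.36,[0,0,0],[0,0,0]]]'>/dev/null; python3 m.py;python3 -m crank '[[0.36,[-0.0015,0,0],[0,0,0]],[0.36,[0,0,0],[0,0,0]]]'>/dev/null; python3 m.py
```

```text
t 3.5 board xy [-9.3 26. ] z 25.3 yaw [180.    0.  176.7] F [-3.2  0.1  1.2] w 0.0602
t 3.7 board xy [-8.9 26. ] z 25.3 yaw [ 1.800e+02 -1.500e-01  1.767e+02] F [-6.1  0.1  3.3] w 0.0599
t 3.9 board xy [-8.9 26.1] z 25.3 yaw [179.99  -0.35 176.69] F [-10.1   0.3   6.9] w 0.0604
```

The brick is against the fence. Now I back off, close the fingers and go round to its -y end.

```bash
python3 -m crank '[[1,[0.02,0,0],[0,0,0]],[1,[0.02,0,0],[0,0,0]],[1,[0,-0.044,0],[0,0,0]],[1,[0,-0.044,0],[0,0,0]],[1,[0,0,0],[0,0,0]],[1,[0,0,0],[0,0,0]],[1,[0,0,0],[0,0,0]],[1,[0,0,0],[0,0,0]]]' >/dev/null; python3 m.py
```

```text
t 4.7 board xy [-46.  -60.8] z 25.4 yaw [1.7997e+02 3.0000e-02 1.7680e+02] F [0.4 0.2 0.6] w 0.001
```

```bash
python3 -m crank '[[1,[-0.035,0,0],[0,0,0]],[1,[-0.035,0,0],[0,0,0]],[1,[-0.004,0,0],[0,0,0]],[1,[0,0,0],[0,0,0]],[1,[0,0.01,0],[0,0,0]],[1,[0,0.01,0],[0,0,0]],[1,[0,0.01,0],[0,0,0]],[1,[0,0.01,0],[0,0,0]]]' >/dev/null; python3 m.py;  python3 -m crank '[[1,[0,0.012,0],[0,0,0]],[1,[0,0.012,0],[0,0,0]],[1,[0,0.012,0],[0,0,0]],[1,[0,0.012,0],[0,0,0]],[1,[0,0.012,0],[0,0,0]],[1,[0,0.01,0],[0,0,0]],[1,[0,0.008,0],[0,0,0]],[1,[0,0,0],[0,0,0]]]'>/dev/null; python3 m.py
```

```text
t 5.5 board xy [ 26.7 -21.5] z 25.5 yaw [-1.7993e+02 -5.0000e-02  1.7672e+02] F [-1.3 -2.6  0.1] w 0.0009
t 6.3 board xy [27.6 58. ] z 25.5 yaw [1.7990e+02 2.0000e-02 1.7678e+02] F [ 0.1  0.1 -0.1] w 0.0006
```

```bash
python3 -m crank '[[1,[0,0.004,0],[0,0,0]],[1,[0,0,0],[0,0,0]]]' >/dev/null; python3 m.py;  python3 -m crank '[[1,[0,0.003,0],[0,0,0]],[1,[0,0,0],[0,0,0]]]'>/dev/null; python3 m.py
```

```text
t 6.5 board xy [27.9 60.8] z 25.5 yaw [1.7994e+02 3.0000e-02 1.7672e+02] F [-1.5 -1.7 -0.4] w 0.0005
t 6.7 board xy [27.8 63.3] z 25.5 yaw [1.7997e+02 2.0000e-02 1.7670e+02] F [-1.3 -1.4 -0.3] w 0.0001
```

```bash
python3 -m crank '[[1,[0,0.003,0],[0,0,0]],[1,[0,0,0],[0,0,0]]]' >/dev/null; python3 m.py;  python3 -m crank '[[1,[0,0.002,0],[0,0,0]],[1,[0,0,0],[0,0,0]]]'>/dev/null; python3 m.py;  python3 -m crank '[[1,[0,0.0015,0],[0,0,0]],[1,[0,0,0],[0,0,0]]]'>/dev/null; python3 m.py
```

```text
t 6.9 board xy [27.9 66.4] z 25.5 yaw [1.7997e+02 3.0000e-02 1.7671e+02] F [-0.6 -3.  -0.1] w 0.0006
t 7.1 board xy [27.9 68.4] z 25.5 yaw [1.7997e+02 3.0000e-02 1.7671e+02] F [-0.8 -1.4 -0.8] w 0.0002
t 7.3 board xy [27.9 69. ] z 25.6 yaw [-1.7993e+02  3.0000e-02  1.7671e+02] F [ 0.2 -3.7  0.4] w 0.0004
```

```bash
python3 -m crank '[[1,[0,0.0015,0],[0,0,0]],[1,[0,0,0],[0,0,0]]]' >/dev/null; python3 m.py;  python3 -m crank '[[1,[0,0.0015,0],[0,0,0]],[1,[0,0,0],[0,0,0]]]'>/dev/null; python3 m.py
```

```text
t 7.5 board xy [27.9 69. ] z 25.6 yaw [-1.7979e+02  2.0000e-02  1.7668e+02] F [-0.5 -8.8  0.4] w 0.0004
t 7.7 board xy [27.9 68.9] z 25.6 yaw [-1.7963e+02  1.0000e-02  1.7665e+02] F [ -1.  -11.1   0.2] w 0.0003
```

```bash
python3 -m crank '[[1,[0,-0.018,0],[0,0,0]],[1,[0.04,0,0],[0,0,0]],[1,[0.036,0,0],[0,0,0]],[0.36,[0,0.041,0],[0,0,0]],[0.36,[0,0.041,0],[0,0,0]],[0.36,[0,0,0],[0,0,0]],[0.36,[0,0,0],[0,0,0]],[0.36,[0,0,0],[0,0,0]]]' >/dev/null; python3 m.py;  python3 -m crank '[[0.36,[-0.01,0,0],[0,0,0]],[0.36,[-0.01,0,0],[0,0,0]],[0.36,[-0.01,0,0],[0,0,0]],[0.36,[-0.005,0,0],[0,0,0]],[0.36,[-0.003,0,0],[0,0,0]],[0.36,[-0.002,0,0],[0,0,0]],[0.36,[0,0,0],[0,0,0]]]'>/dev/null; python3 m.py
```

```text
t 8.5 board xy [-48.2 136.1] z 25.5 yaw [179.97  -0.   176.69] F [ 0.5 -0.4  0.3] w 0.0369
t 9.2 board xy [ -8.7 136.4] z 25.3 yaw [-1.7998e+02 -7.0000e-02  1.7671e+02] F [-0.8 -0.2  0. ] w 0.0601
```

```bash
python3 -m crank '[[0.36,[-0.0015,0,0],[0,0,0]],[0.36,[-0.0015,0,0],[0,0,0]],[0.36,[0,0,0],[0,0,0]]]' >/dev/null; python3 m.py; python3 -m crank '[[1,[0.02,0,0],[0,0,0]],[1,[0.03,0,0],[0,0,0]],[1,[0,0,-0.045],[0,0,0]],[1,[0,-0.015,-0.045],[0,0,0]],[1,[0,-0.05,0],[0,0,0]],[1,[0,-0.05,0],[0,0,0]],[1,[0,-0.05,0],[0,0,0]],[1,[0,-0.05,0],[0,0,0]]]' >/dev/null; python3 -m crank '[[1,[-0.03,-0.04,0],[0,0,0]],[1,[-0.034,-0.04,0],[0,0,0]],[1,[0,-0.025,0],[0,0,0]],[1,[0,0,0],[0,0,0]],[1,[0,0,0],[0,0,0]]]'>/dev/null; python3 m.py
python3 - <<'E'
from bench import vision
from h import *
s=vision.snapshot("top");np.savez("top1.npz",**s)
print("brick",rect(toppts(s,(0,80,60),(18,255,255),.05,.064,(260,195,400,275))))
c=s["color"][190:300,250:490,::-1];cv2.imwrite("pics/crop1.png",cv2.resize(cv2.convertScaleAbs(c,alpha=1.6),None,fx=3.3,fy=3.3,interpolation=2))
E
```

```text
t 9.5 board xy [ -8.7 136.4] z 25.2 yaw [-179.96   -0.43  176.69] F [-8.5 -1.3  5.1] w 0.0599
t 10.8 board xy [   7.  -181.5] z 115.2 yaw [1.7995e+02 1.0000e-02 1.7666e+02] F [-0.2  0.8 -0.6] w 0.0009
brick (array([613.7,  89.9]), array([109. ,  58.6]), 86.62)
```

View pics/crop1.png

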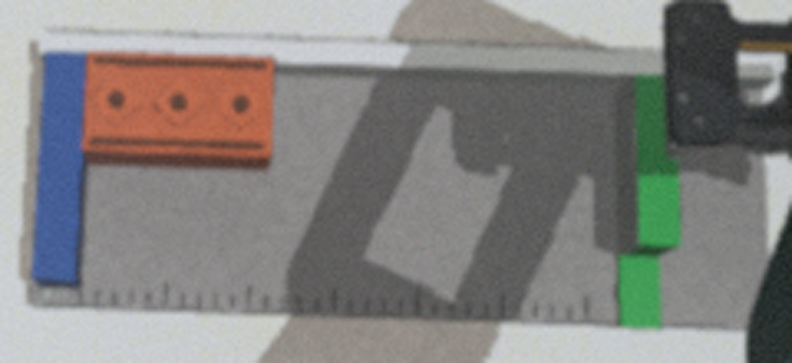

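The brick at (180,105) sits flush against the stop and the fence, and it measures (30.5,135.3) in the board frame. The jaw has not moved. Next I lower behind the jaw and push it.

```bash
python3 -m crank '[[1,[0,0,0.04],[0,0,0]],[1,[0,0,0.04],[0,0,0]],[1,[0,0,0],[0,0,0]],[1,[0,0.01,0],[0,0,0]],[1,[0,0.01,0],[0,0,0]],[1,[0,0.01,0],[0,0,0]],[1,[0,0.015,0],[0,0,0]],[1,[0,0.015,0],[0,0,0]]]' >/dev/null; python3 m.py;python3 -m crank '[[1,[0,0.015,0],[0,0,0]],[1,[0,0.015,0],[0,0,0]],[1,[0,0.015,0],[0,0,0]],[1,[0,0.015,0],[0,0,0]],[1,[0,0.015,0],[0,0,0]],[1,[0,0.015,0],[0,0,0]],[1,[0,0.015,0],[0,0,0]],[1,[0,0.015,0],[0,0,0]]]' >/dev/null; python3 m.py
```

```text
t 11.65 board xy [   8.6 -121. ] z 37.8 yaw [-179.9     0.25  176.7 ] F [ 0.7 -2.7  2.9] w 0.0009
t 12.45 board xy [ 7.1 -0.3] z 35.4 yaw [1.8000e+02 1.0000e-02 1.7671e+02] F [ 3.  -2.7  0.6] w 0.0004
```

```bash
python3 -m crank '[[1,[0,0.012,0],[0,0,0]],[1,[0,0.012,0],[0,0,0]],[1,[0,0.009,0],[0,0,0]],[1,[0,0.005,0],[0,0,0]],[1,[0,0.002,0],[0,0,0]],[1,[0,0,0],[0,0,0]]]' >/dev/null; python3 m.py; for i in 1 2; do :; done; python3 -m crank '[[1,[0,0.002,0],[0,0,0]],[1,[0,0,0],[0,0,0]]]' >/dev/null; python3 m.py; python3 -m crank '[[1,[0,0.002,0],[0,0,0]],[1,[0,0,0],[0,0,0]]]' >/dev/null; python3 m.py
```

```text
t 13.05 board xy [ 6.3 39.1] z 35.0 yaw [ 1.7993e+02 -1.1000e-01  1.7672e+02] F [-0.8 -0.2  0.7] w 0.0006
t 13.25 board xy [ 6.2 40.3] z 35.0 yaw [ 1.7999e+02 -1.2000e-01  1.7669e+02] F [-0.7 -1.5  0.3] w 0.0006
t 13.45 board xy [ 6.3 42.4] z 35.0 yaw [ 1.800e+02 -1.100e-01  1.767e+02] F [ 0.  -1.6  0.4] w 0.0007
```

```bash
python3 -m crank '[[1,[0,0.002,0],[0,0,0]],[1,[0,0,0],[0,0,0]]]' >/dev/null; python3 m.py; python3 -m crank '[[1,[0,0.0015,0],[0,0,0]],[1,[0,0,0],[0,0,0]]]' >/dev/null; python3 m.py; python3 -m crank '[[1,[0,0.001,0],[0,0,0]],[1,[0,0,0],[0,0,0]]]' >/dev/null; python3 m.py
```

```text
t 13.65 board xy [ 6.7 44.6] z 35.1 yaw [ 1.7998e+02 -5.0000e-02  1.7671e+02] F [-2.  -2.1  0.2] w 0.0001
t 13.85 board xy [ 6.8 45. ] z 35.2 yaw [-1.7989e+02 -4.0000e-02  1.7670e+02] F [-2.6 -5.1 -1.4] w 0.0003
t 14.05 board xy [ 6.8 45. ] z 35.3 yaw [-1.7980e+02 -4.0000e-02  1.7668e+02] F [-1.5 -6.3 -2. ] w 0.0006
```

```bash
python3 -m crank '[[1,[0,0.001,0],[0,0,0]],[1,[0,0,0],[0,0,0]]]' >/dev/null; python3 m.py; python3 -m crank '[[1,[0,-0.01,0],[0,0,0]],[1,[0,-0.03,0],[0,0,0]],[1,[0,-0.03,-0.04],[0,0,0]],[1,[0,-0.03,-0.04],[0,0,0]],[1,[0,-0.05,0],[0,0,0]],[1,[0,-0.05,0],[0,0,0]],[1,[0,-0.03,0],[0,0,0]],[1,[0,0,0],[0,0,0]]]' >/dev/null; python3 m.py
python3 - <<'E'
from bench import vision
from h import *
s=vision.snapshot("top");np.savez("top2.npz",**s)
print("brick",rect(toppts(s,(0,80,60),(18,255,255),.05,.064,(260,195,400,275))))
print("jaw",rect(toppts(s,(40,80,30),(85,255,255),.057,.07,(300,190,465,295))))
c=s["color"][90:350,190:490,::-1];cv2.imwrite("pics/crop2.png",cv2.resize(cv2.convertScaleAbs(c,alpha=1.6),None,fx=2.3,fy=2.3,interpolation=2))
E
```

```text
t 14.25 board xy [ 6.8 45. ] z 35.3 yaw [-1.7969e+02 -4.0000e-02  1.7667e+02] F [-1.3 -9.3 -1.3] w 0.0003
t 15.05 board xy [   7.6 -185.8] z 115.9 yaw [-1.7999e+02  1.6000e-01  1.7643e+02] F [ 1.2 -0.2  0.7] w -0.0001
brick (array([613.8,  90.5]), array([108.2,  58.4]), 86.5)
jaw (array([585.2,  25.1]), array([23.4, 98.3]), 86.49)
```

View pics/crop2.png

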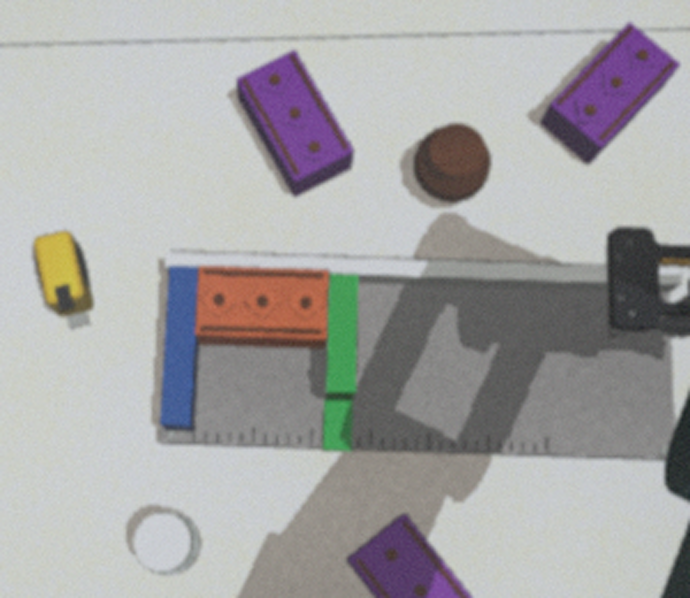

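The brick at (262,305) is flush in the corner, the green jaw at (342,335) touches its free end, and the pot, tape and jar have not moved. The gripper is clear of everything, so I hand the job in.

```bash
python3 -c "
from bench import robot
print(robot.close_job())"
```

```text
the job is handed in; nothing more can be done
None
```

The job is handed in: the brick sits flush against the fence and the end stop, the jaw touches its free end, and the pot, tape and jar were left where they stood (about 15 s of the 67 s used).

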